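Sort two jack studs by thread on the notched gauge

ROBOT

A 7-joint arm with a two-finger parallel gripper is mounted at the origin on the work surface. World frame = base frame: x ahead of the robot, y to its left, z up, the work surface at z = 0. Lengths are in mm, angles in rad, forces in N, time in s.
With the tool pointing down it reaches from about 425 to 950 mm from the base axis. Payload 4.7 kg.
Tool frame: the origin (TCP) lies midway between the tips of the shut fingers; the grasp point (between the pads) lies 19 mm behind it; x points along the fingers, y is the direction in which the jaws open and shut, and the axes are right-handed (so a half turn about x gives the same grasp; the last joint's range is limited). The gripper opens to 85 mm and grips with 20 to 120 N. Pads are 22 mm wide; open, the fingers measure 114 mm over their backs; the gripper's body (76 mm by 85 mm) begins 54 mm behind the grasp point. The pads swing forward as they close: fully open they stand 13 mm farther back than shut.
Start: joints at [-1.255, 0.469, -0.049, 1.532, 0.024, 1.141, -0.082], TCP at [228.116, 635.304, 231.335] pointing down, gripper open.
Joint ranges: [-2.59, 2.59], [-0.33, 1.99], [-1.39, 1.29], [0.1, 2.45], [-1.04, 4.18], [0.21, 1.99], [-2.66, 2.66]. Speed limits (rad/s): [2.57, 2.57, 3.14, 3.14, 3.14, 3.14, 3.14].

INTERFACE

Orientations are given as [roll, pitch, yaw] about the fixed x, y, z axes, in that order (R = Rz(yaw) Ry(pitch) Rx(roll)).
In Python, from cell import env, cams gives the robot as it stands. The module is installed in compiled form; this text tells all that it offers.
- The arm moves only by the tool arm_command, never from a script. Its arguments are lists of equal length, an entry for each row: "xyz": the shift along the tool's x, y, z as a fraction of full scale, a list of three; "roll": the turn about the tool's x as a fraction of full scale; "gripper": the opening, from 0 (shut) to 1 (fully open). In form: {"xyz": [[dx, dy, dz], ...], "roll": [roll, ...], "gripper": [gripper, ...]}. A call has 1 to 8 rows; each row is the pose to reach, as a shift and turn from the pose commanded when the call began, along the tool's axes at that moment; what a row does not reach only later rows make up. Full scale, the value 1, is 250 mm for a shift and 45 degrees for a turn. A row lasts 1/12 s, in which the tool goes at most 41.7 mm and 7.16 degrees, less where a joint would pass 70% of its speed; a pose out of reach is approached as far as the arm can. A call with a number of a shift or a turn outside -1 to 1 is refused whole. A call with a gripper value outside its range is refused whole. The fingers move at their own pace and stop on an object; "newtons" is the grip in N (left out, the last holds). Time passes only in rows, so rows that repeat a pose let the fingers close. It gives the time, the measured TCP pose, the force and the opening at its end, in the units of the state.
- env.state(): the state, without advancing time (a new reading comes with each control period).
- cams.grab_frame(name): name is "side" or "top"; returns the picture (420x560x3 uint8, red, green, blue); there is no depth.
- cams.get_calibration(name): a dict with "mtx" (3x3 intrinsics, pixels), "T" (4x4, takes a point from camera to world coordinates). Camera axes: x right, y down, z forward; pixel columns grow to the right and rows downward; lengths in mm; the calibration is good to about 2 mm. A picture is of the moment at which its call begins. get_calibration takes no time and is no camera call.
- env.sign_off(): hands the job in, once; it reports no verdict.
The state is a dict: "clock": time; "joints": joint angles; "joint_velocities": joint speeds; "joint_torque": joint torques, N m; "eef_pos": TCP position; "eef_rot": TCP orientation; "wrist_force": force on the tool from outside, world axes, zero at the start; "ft_torque": the same for the moment, N m; "gripper_width": opening from 0.0 (shut) to 1.0 (fully open).
Only numpy, scipy, OpenCV 4.12 (cv2) and the standard library are available. Lean on these libraries where they do the work, as an engineer would, in place of code of your own. Each camera call takes 0.05 s, during which the arm holds its last target.

TASK

Sort the two threaded studs on the thread gauge: stand the coarse-threaded steel stud in the notch with the widely spaced teeth and the fine-threaded brass stud in the notch with the closely spaced teeth. Each must end upright on the bench inside its notch, close up to or touching the teeth, and let go. Leave the smooth blue pin where it stands.

Things in the scene. Friction and masses are not known exactly. Their poses are not given: they have to be found in the camera images.
- coarse_stud_mid (a point): Centre (half-way up) of the coarse-threaded stud: a bright steel threaded rod without a head, 30 mm in diameter, 100 mm tall, about 0.4 kg, standing upright on the bench, with ten wide ridges 10 mm apart and dark grooves. z axis along the rod.
- fine_stud_mid (a point): Centre (half-way up) of the fine-threaded stud: a brass (yellow) threaded rod without a head, 30 mm in diameter, 100 mm tall, about 0.4 kg, standing upright on the bench, with narrow ridges 4 mm apart. z axis along the rod.
- plain_pin_mid (a point): Centre (half-way up) of a smooth blue plastic pin, 30 mm in diameter, 100 mm tall, standing upright among the studs. It has no thread and stays where it is. An amber bottle 40 mm in diameter and 85 mm tall stands near by too; studs, pin and bottle are at least 80 mm apart, centre to centre.
- gauge: Grey metal thread gauge fixed flat on the bench: plate 210 (y) x 80 (x) x 14 mm, with two notches 100 mm apart, 54 mm wide, cut through to the bench, open above and on the side away from the robot. Origin: under its middle, between the two seats. x level, out of the notches; y towards the coarse notch; z up; turned up to 0.3 rad from the world axes. Prongs reach to x = +35 mm.
- coarse_seat (a point): Bench-level point where the coarse stud's centre line belongs, in the gauge's left notch as the robot sees it; gauge axes. 20 mm behind it (-x) is the face of an upright strip of 4 thick white teeth 10 mm apart on a dark back; strip 50 mm wide, 12 mm thick, top 50 mm above the bench. A stud centred here has 5 mm to the teeth, 12 mm to either side, free room in front.
- fine_seat (a point): Bench-level point where the fine stud's centre line belongs, in the gauge's right notch as the robot sees it, 100 mm from coarse_seat; gauge axes. Same sizes as the coarse notch, but its strip has 9 thin white teeth 4 mm apart.
Not all that is in view belongs to the job. Of the things shaped like the part that bears fine_stud_mid, the brass one is meant. What is shaped like the part that bears coarse_stud_mid but purple is not meant.

How it is judged (in metres and radians):
At the end, for the whole second after the job is handed in: Each stud stands at rest on the bench (its centre 45 to 55 mm up), upright within 0.17 rad, its centre within 15 mm horizontally of its own seat point: the coarse steel stud at coarse_seat, the fine brass stud at fine_seat. The blue pin is within 30 mm of where it began (horizontal distance between coarse_stud_mid and coarse_seat below 0.015 m and height (world z) of coarse_stud_mid between 0.045 and 0.055 m and angle between each of coarse_stud_mid, fine_stud_mid's own z axis and vertical below 0.17 rad and linear speed of each of coarse_stud, fine_stud below 0.02 m/s and horizontal distance between fine_stud_mid and fine_seat below 0.015 m and height (world z) of fine_stud_mid between 0.045 and 0.055 m and distance of plain_pin_mid from where it was at the start of the episode below 0.03 m); the robot touches nothing.
It fails at once if the smooth blue pin is moved by more than 30 mm or knocked over (distance of plain_pin_mid from where it was at the start of the episode above 0.03 m or angle between plain_pin_mid's own z axis and vertical above 0.5 rad).
It also fails if it takes over 58 s, if anything falls off the work surface, if the arm or the gripper's body presses on something with over 40 N, if the wrist force passes 120 N, or if a joint passes its speed limit or range.

## Working session

There is one attempt and no reset: what is moved stays moved. The work goes in short steps, Python scripts to look and compute and a tool call to move; the robot and the scene stay as the last step left them, time stands still between calls to the robot, and variables do not carry over. Pictures are saved under pics/ and viewed, and the job is handed in when it is done.

Besides the shell and the picture viewer there is one more tool, called after ">>>" as name([rows], argument=value, ...), one row to a line, values as JSON. arm_command: Moves the arm, as the interface text tells. Shift numbers are shares of 250 mm and turn numbers shares of 45 degrees, none past 1 either way. Its arguments: {"type":"object","properties":{"xyz":{"type":"array"},"roll":{"type":"array"},"gripper":{"type":"array"},"newtons":{"type":"number"}},"required":["xyz","roll","gripper"]}

```bash
mkdir -p pics
python3 - <<'E'
from cell import env,cams
import cv2,json
print(env.state())
for n in("side","top"):
    cv2.imwrite(f"pics/{n}0.png",cams.grab_frame(n)[:,:,::-1])
    c=cams.get_calibration(n);print(n,c["mtx"],c["T"])
E
```

```text
{'clock': 0.0, 'joints': array([-1.25487237,  0.46948229, -0.04861829,  1.53369868,  0.02410057,
        1.14099712, -0.08230555]), 'joint_velocities': array([-1.65046799e-04, -3.35586014e-03,  7.79239043e-05,  2.66137102e-04,
        1.88021541e-03, -1.24396947e-03,  1.31219199e-03]), 'joint_torque': array([-7.39043644e-04, -5.10302031e+01, -4.68969159e-02, -2.37717891e+01,
        1.06581155e-02,  7.39044277e-03, -3.04389740e-07]), 'eef_pos': array([227.94917878, 634.72104242, 230.23194133]), 'eef_rot': array([-1.53906523,  1.56879663, -1.88384193]), 'wrist_force': array([-0.77661896, -1.35162882, -0.0867651 ]), 'ft_torque': array([-1.63471154e-05,  4.39166393e-02, -2.22869674e-02]), 'gripper_width': 0.9996469205726681}
side [[479.59953456   0.         275.87078259]
 [  0.         479.59953456 212.74849325]
 [  0.           0.           1.        ]] [[ 8.41446006e-01 -3.69881561e-01  3.93898782e-01  1.89029436e+02]
 [-5.39922474e-01 -6.04244834e-01  5.85979439e-01 -5.96111034e+02]
 [ 2.12683148e-02 -7.05744863e-01 -7.08146769e-01  7.79681107e+02]
 [ 0.00000000e+00  0.00000000e+00  0.00000000e+00  1.00000000e+00]]
top [[457.60458651   0.         275.39468587]
 [  0.         457.60458651 219.19004631]
 [  0.           0.           1.        ]] [[ 7.51039702e-02 -9.72279966e-01  2.21429586e-01  3.66285069e+02]
 [-9.97169805e-01 -7.24643767e-02  2.00323256e-02 -6.39001220e+00]
 [-3.43127188e-03 -2.22307404e-01 -9.74970586e-01  1.04213748e+03]
 [ 0.00000000e+00  0.00000000e+00  0.00000000e+00  1.00000000e+00]]
```

View pics/side0.png

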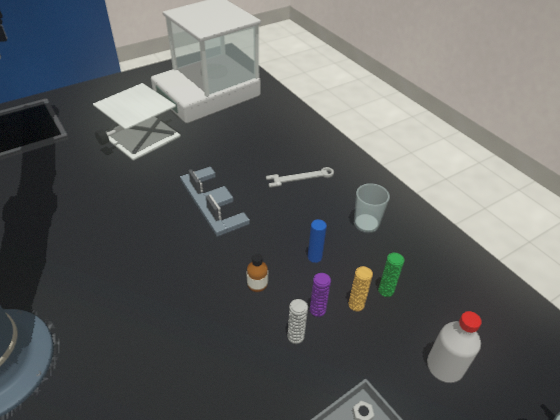

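View pics/top0.png

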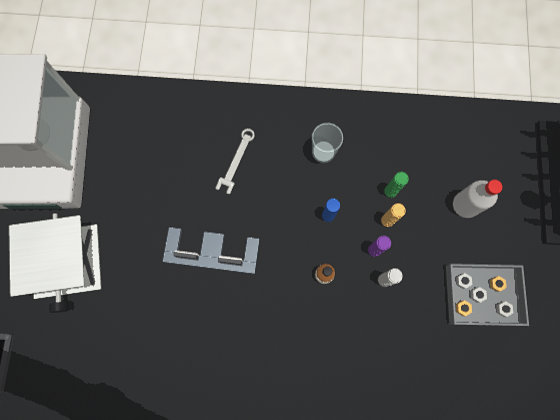

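Candidates: steel at side (297,322) / top (391,278); purple (320,295); brass (360,290) / top (393,215); green (392,275). The steel and brass ones fit by colour. The purple is excluded and the green is not brass. I'll confirm this in an enlarged crop.

Run:
```python
import cv2,numpy as np
s=cv2.imread("pics/side0.png");t=cv2.imread("pics/top0.png")
a=cv2.resize(s[205:355,235:415],None,fx=4,fy=4,interpolation=cv2.INTER_CUBIC)
cv2.imwrite("pics/c1.png",a)
b=cv2.resize(t[165:295,310:420],None,fx=4,fy=4,interpolation=cv2.INTER_CUBIC)
cv2.imwrite("pics/c2.png",b)
g=cv2.resize(t[220:280,155:270],None,fx=6,fy=6,interpolation=cv2.INTER_CUBIC)
cv2.imwrite("pics/c3.png",g)
g=cv2.resize(s[160:240,170:260],None,fx=7,fy=7,interpolation=cv2.INTER_CUBIC)
cv2.imwrite("pics/c4.png",g)
```

```text
(no output)
```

View pics/c1.png

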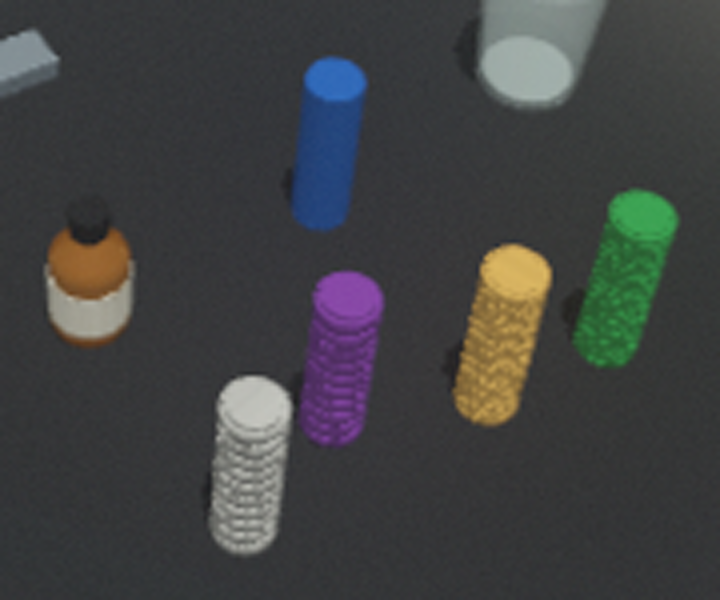

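View pics/c2.png

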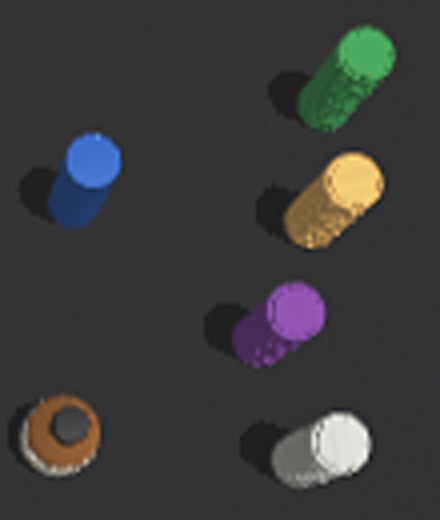

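View pics/c3.png

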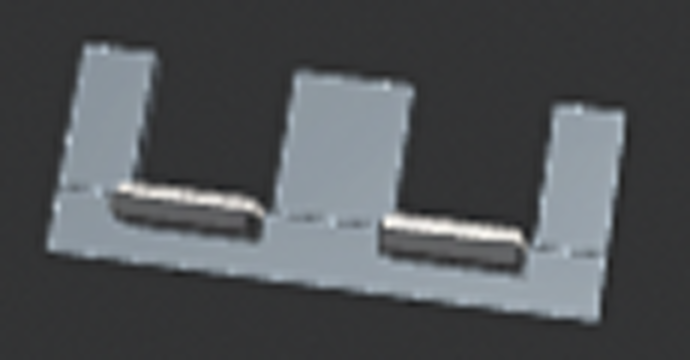

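View pics/c4.png

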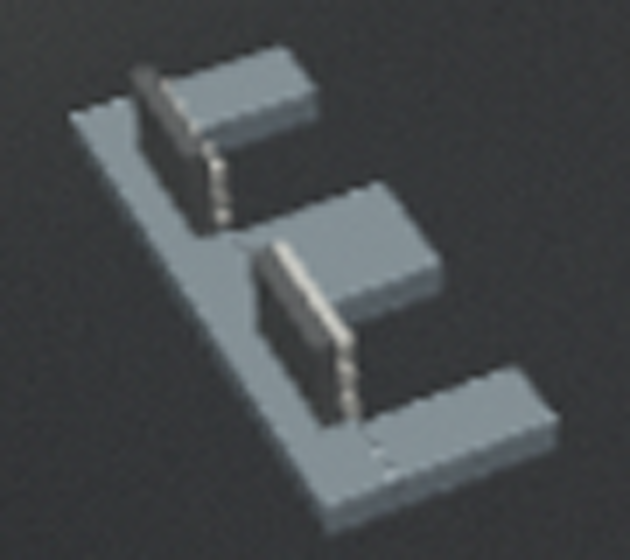

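Confirmed: the wide-ridged white/steel stud is at top (395,276) and the finely ridged brass one is at top (399,210). The coarse notch is the left one in the top view, around (195,245), and the fine notch is on the right, around (236,250). Measuring now.

```bash
cat > h.py <<'E'
import cv2,numpy as np
from cell import env,cams
def cast(n,uv,z):
    c=cams.get_calibration(n);K,T=c["mtx"],c["T"]
    uv=np.atleast_2d(np.array(uv,float))
    d=np.c_[uv,np.ones(len(uv))]@np.linalg.inv(K).T@T[:3,:3].T
    o=T[:3,3];return (o+d*((z-o[2])/d[:,2])[:,None])[:,:2]
def proj(n,p):
    c=cams.get_calibration(n);Ti=np.linalg.inv(c["T"]);q=Ti[:3,:3]@np.array(p)+Ti[:3,3];q=c["mtx"]@q;return q[:2]/q[2]
def comps(m,amin=20):
    k,l,st,ce=cv2.connectedComponentsWithStats(m.astype(np.uint8))
    return [(l==i,st[i],ce[i]) for i in range(1,k) if st[i,4]>=amin]
E
python3 - <<'E'
from h import *
im={n:cv2.imread(f"pics/{n}0.png") for n in("side","top")}
# caps
boxes={"steel":{"top":(375,410,262,290),"side":(283,312,296,345)},"brass":{"top":(380,408,200,228),"side":(347,374,264,313)},"blue":{"top":(320,343,196,224),"side":(306,328,218,265)}}
for k,bb in boxes.items():
  for n,(u0,u1,v0,v1) in bb.items():
    p=im[n][v0:v1,u0:u1].astype(int).max(2)
    obj=p>75
    ys,xs=np.nonzero(obj)
    # cap: bright
    thr=0.86*np.percentile(p[obj],96)
    cc=max(comps(cv2.morphologyEx((p>thr).astype(np.uint8),cv2.MORPH_OPEN,np.ones((3,3)))),key=lambda c:c[1][4])
    ce=cc[2]+[u0,v0];w=cast(n,ce,100)[0]
    # body silhouette: hull cast at 100 extreme: lower end at z=0
    print(k,n,"cap px",ce.round(1),cc[1],"world",w.round(1),"silh",xs.min()+u0,xs.max()+u0,ys.min()+v0,ys.max()+v0, "proj mid",proj(n,[*w,0]).round(1))
# gauge
for n,(u0,u1,v0,v1) in {"top":(155,270,220,280),"side":(170,260,160,240)}.items():
    a=im[n][v0:v1,u0:u1].astype(int)
    m=(a[:,:,0]>a[:,:,2]+12)&(a.max(2)>125)
    ms=[c for c in comps(m)]
    ys,xs=np.nonzero(np.any([c[0] for c in ms],0))
    pts=cv2.convexHull(np.c_[xs+u0,ys+v0].astype(np.int32)).reshape(-1,2)
    w=cast(n,pts,14).astype(np.float32)
    r=cv2.minAreaRect(w);print(n,r,cv2.boxPoints(r).round(1).tolist())
E
```

```text
steel top cap px [395.5 275.2] [ 15   7  12  13 130] world [ 481.  -241.7] silh 378 402 268 286 proj mid [384.4 279.7]
steel side cap px [298.5 305.5] [  8   4  16  12 157] world [ 480.7 -238.7] silh 287 311 296 343 proj mid [295.5 336.6]
brass top cap px [398.  209.8] [ 13   4  11  13 123] world [ 620.  -244.8] silh 381 405 203 226 proj mid [387.  220.2]
brass side cap px [363.6 273. ] [  9   3  16  13 161] world [ 618.8 -243.6] silh 348 372 266 311 proj mid [355.8 304.9]
blue top cap px [332.9 204.9] [  7   3  13  13 130] world [ 620.4 -106.5] silh 322 340 198 221 proj mid [327.8 215.7]
blue side cap px [318.4 224.6] [  6   2  14  10 112] world [ 620.5 -104.8] silh 308 326 219 262 proj mid [314.4 257.3]
top ((518.36279296875, 155.57350158691406), (209.29661560058594, 80.64251708984375), 86.95037841796875) [[472.5, 53.20000076293945], [553.0999755859375, 48.900001525878906], [564.2000122070312, 257.8999938964844], [483.70001220703125, 262.20001220703125]]
side ((517.6861572265625, 157.75665283203125), (210.4425811767578, 78.75165557861328), 86.92327880859375) [[472.70001220703125, 54.79999923706055], [551.4000244140625, 50.599998474121094], [562.7000122070312, 260.70001220703125], [484.0, 264.8999938964844]]
```

```bash
cat >> h.py <<'E'
from scipy.spatial.transform import Rotation as Ro
def tool():
    s=env.state();return s,np.array(s["eef_pos"]),Ro.from_euler("xyz",s["eef_rot"]).as_matrix()
def go(target,jaw=None):
    """shares to target in tool axes; roll share to bring tool y to dir jaw (mod 180)"""
    s,p,R=tool()
    out=R.T@(np.array(target,float)-p)/250
    print("t",round(s["clock"],2),"pos",p.round(1),"F",np.round(s["wrist_force"],1),"w",round(s["gripper_width"],3),"tooly",R[:,1].round(3),"tilt",R[:,0].round(3))
    print("shares",out.round(4))
    if jaw is not None:
        j=np.array([jaw[0],jaw[1],0]);b=R.T@j;a=np.arctan2(b[2],b[1]);a=(a+np.pi/2)%np.pi-np.pi/2
        print("roll deg",np.degrees(a).round(2),"share",(np.degrees(a)/45).round(4))
E
python3 - <<'E'
from h import *
_,p,R=tool();print(R.round(3))
go([350,430,230],[0,1])
print("strip teeth top mid fine/coarse", cast("top",[[230.8,257.5],[155+188/6,220+193/6]],50))
print("purple,green,bottle", cast("top",[[383.8,242.6],[401.5,178]],100),cast("top",[327,271],85))
E
```

```text
[[-0.001  0.338  0.941]
 [-0.002  0.941 -0.338]
 [-1.    -0.002  0.   ]]
t 0.1 pos [228.  634.8 230.3] F [ 0.7  0.4 -0.5] w 1.0 tooly [ 0.338  0.941 -0.002] tilt [-0.001 -0.002 -1.   ]
shares [ 0.0025 -0.6059  0.7363]
roll deg -19.76 share -0.439
strip teeth top mid fine/coarse [[498.84949566 104.62814083]
 [503.28211139 202.87728723]]
purple,green,bottle [[ 547.12585748 -216.2631882 ]
 [ 691.18076365 -251.05656892]] [[ 480.90675776 -102.65183462]]
```

>>> arm_command([
  [0,-0.1,0.12],
  [0,-0.2,0.24],
  [0,-0.3,0.36],
  [0,-0.4,0.48],
  [0,-0.5,0.6],
  [0,-0.6,0.73],
  [0,-0.6,0.73],
], roll=[-0.1,-0.2,-0.3,-0.371,-0.371,-0.371,-0.371], gripper=[1,1,1,1,1,1,1])

```text
clock: 0.68
eef_pos: [355.3, 423.8, 231.0]
eef_rot: [-1.075, 1.565, -1.141]
wrist_force: [0.0, -1.2, -0.0]
gripper_width: 0.999
```

```bash
python3 -c "
from h import *
go([440,205,230],[0.053,.9986])"
```

```text
t 0.68 pos [355.3 423.8 231. ] F [ 0.  -1.2 -0. ] w 0.999 tooly [ 0.066  0.998 -0.005] tilt [ 0.003 -0.006 -1.   ]
shares [ 0.0098 -0.8506  0.396 ]
roll deg -0.77 share -0.017
```

>>> arm_command([
  [0,-0.15,0.07],
  [0,-0.3,0.14],
  [0,-0.45,0.21],
  [0,-0.6,0.28],
  [0,-0.75,0.36],
  [0,-0.9,0.42],
  [0,-1,0.45],
], roll=[0,0,0,0,0,0,0], gripper=[1,1,1,1,1,1,1])

```text
clock: 1.27
eef_pos: [449.5, 172.4, 231.2]
eef_rot: [-1.244, 1.569, -1.303]
wrist_force: [-0.2, -1.2, -0.8]
gripper_width: 1.003
```

>>> arm_command([
  [0,-0.15,0],
  [0,-0.3,0],
  [0,-0.45,0],
  [0,-0.6,0],
  [0,-0.75,0],
  [0,-0.9,0],
  [0,-1,0],
], roll=[0,0,0,0,0,0,0], gripper=[1,1,1,1,1,1,1])

```text
clock: 1.85
eef_pos: [433.9, -76.4, 231.3]
eef_rot: [-1.678, 1.57, -1.735]
wrist_force: [1.0, -0.2, -0.0]
gripper_width: 1.001
```

```bash
python3 -c "
from h import *
go([481,-240.5,230],[0.053,.9986])"
```

```text
t 1.85 pos [433.9 -76.4 231.3] F [ 1.  -0.2 -0. ] w 1.001 tooly [ 0.057  0.998 -0.001] tilt [-0.    -0.001 -1.   ]
shares [ 0.0056 -0.6448  0.2255]
roll deg -0.23 share -0.0052
```

>>> arm_command([
  [0,-0.15,0.06],
  [0,-0.3,0.12],
  [0,-0.45,0.18],
  [0,-0.6,0.22],
  [0,-0.645,0.225],
  [0,-0.645,0.225],
  [0,-0.645,0.225],
], roll=[0,0,0,0,0,0,0], gripper=[1,1,1,1,1,1,1])

```text
clock: 2.43
eef_pos: [482.0, -236.5, 230.7]
eef_rot: [2.582, 1.569, 2.527]
wrist_force: [0.1, 0.4, 0.1]
gripper_width: 1.001
```

```bash
python3 -c "
from h import *
go([481,-240.5,55],[0.053,.9986])
cv2.imwrite('pics/s1.png',cams.grab_frame('side')[:,:,::-1])"
```

```text
t 2.43 pos [ 482.  -236.5  230.7] F [0.1 0.4 0.1] w 1.001 tooly [0.055 0.999 0.001] tilt [-0.001  0.001 -1.   ]
shares [ 0.7027 -0.0168 -0.002 ]
roll deg -0.09 share -0.0019
```

View pics/s1.png

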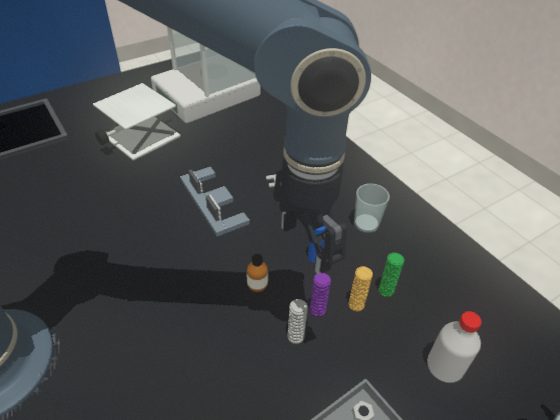

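The gripper hangs over the steel stud, with its fingers near side pixels (288,225) and (332,255). I'll check the projection before descending.

```bash
python3 -c "
from h import *
for dy in(-50,0,50): print(proj('side',[482+.055*dy,-237+dy,235]), proj('top',[482+.055*dy,-237+dy,235]))
go([481,-240.5,55])
cv2.imwrite('pics/t1.png',cams.grab_frame('top')[:,:,::-1])"
```

```text
[322.14659357 276.31347671] [440.58148048 270.2287207 ]
[303.5343101  252.54994936] [412.13004844 266.56045675]
[286.44638317 230.73266833] [383.79182113 262.90678836]
t 2.48 pos [ 482.1 -235.3  230.7] F [ 1.2  0.6 -0.5] w 0.998 tooly [0.052 0.999 0.001] tilt [-0.001  0.002 -1.   ]
shares [ 0.7027 -0.022  -0.0025]
```

View pics/t1.png

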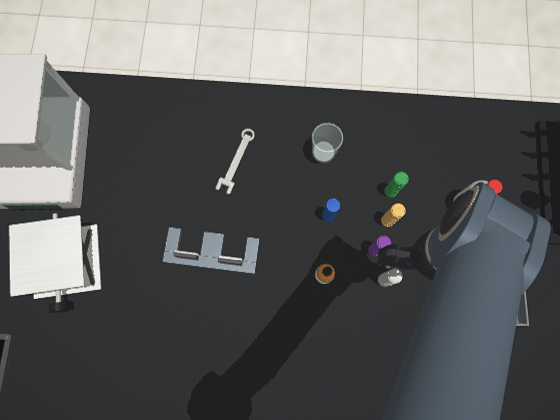

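>>> arm_command([
  [0.15,-0.018,0],
  [0.3,-0.018,0],
  [0.4,-0.018,0],
  [0.5,-0.018,0],
  [0.6,-0.018,0],
  [0.66,-0.018,0],
  [0.7,-0.018,0],
  [0.7,-0.018,0],
], roll=[0,0,0,0,0,0,0,0], gripper=[1,1,1,1,1,1,1,1])

```text
clock: 3.2
eef_pos: [481.2, -239.0, 54.6]
eef_rot: [2.61, 1.567, 2.559]
wrist_force: [-0.5, 0.1, 0.3]
gripper_width: 1.001
```

```bash
python3 -c "
from h import *
go([481,-240.5,55])
f=cams.grab_frame('side')[:,:,::-1]
cv2.imwrite('pics/s2.png',cv2.resize(f[200:370,220:420],None,fx=3.5,fy=3.5))"
```

```text
t 3.2 pos [ 481.2 -239.    54.6] F [-0.5  0.1  0.3] w 1.001 tooly [0.051 0.999 0.002] tilt [-0.003  0.002 -1.   ]
shares [-0.0017 -0.0059 -0.0005]
```

View pics/s2.png

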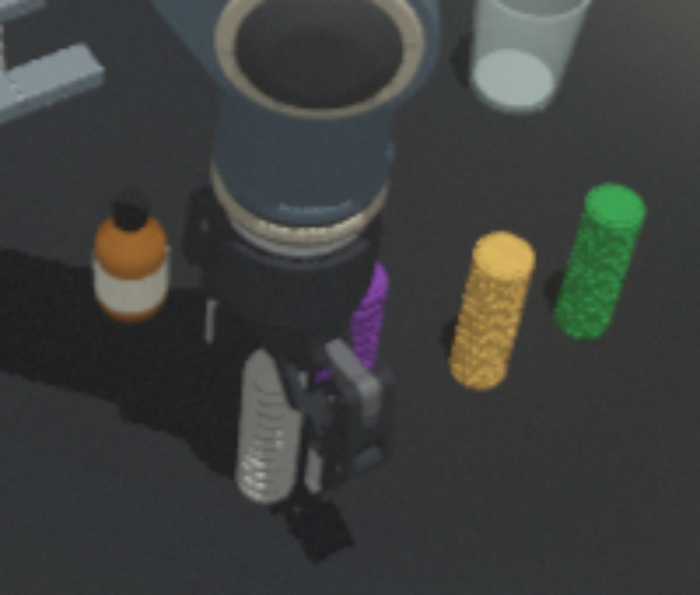

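The steel stud (crop (265,430)) stands between the fingers and purple is clear behind. Closing.

>>> arm_command([
  [0,0,0],
  [0,0,0],
  [0,0,0],
  [0,0,0],
  [0,0,0],
  [0,0,0],
  [0,0,0],
  [0,0,0],
], roll=[0,0,0,0,0,0,0,0], gripper=[0,0,0,0,0,0,0,0], newtons=60)

```text
clock: 3.92
eef_pos: [482.8, -240.9, 57.1]
eef_rot: [0.764, 1.569, 0.711]
wrist_force: [-1.3, 2.6, 6.4]
gripper_width: 0.338
```

>>> arm_command([
  [-0.02,0,0],
  [-0.08,0,0],
  [-0.16,0,0],
  [-0.26,0,0],
  [-0.36,0,0],
  [-0.46,0,0],
  [-0.54,0,0],
  [-0.54,0,0],
], roll=[0,0,0,0,0,0,0,0], gripper=[0,0,0,0,0,0,0,0])

```text
clock: 4.58
eef_pos: [483.8, -242.8, 194.8]
eef_rot: [-0.305, 1.563, -0.359]
wrist_force: [0.6, -1.4, -3.9]
gripper_width: 0.333
```

```bash
python3 -c "
from h import *
go([450,0,190],[0.053,.9986])
f=cams.grab_frame('side')[:,:,::-1]
cv2.imwrite('pics/s3.png',cv2.resize(f[150:370,180:420],None,fx=2.5,fy=2.5))"
```

```text
t 4.58 pos [ 483.8 -242.8  194.8] F [ 0.6 -1.4 -3.9] w 0.333 tooly [ 0.054  0.999 -0.002] tilt [ 0.007 -0.003 -1.   ]
shares [ 0.0157  0.9626 -0.1877]
roll deg -0.05 share -0.0012
```

View pics/s3.png

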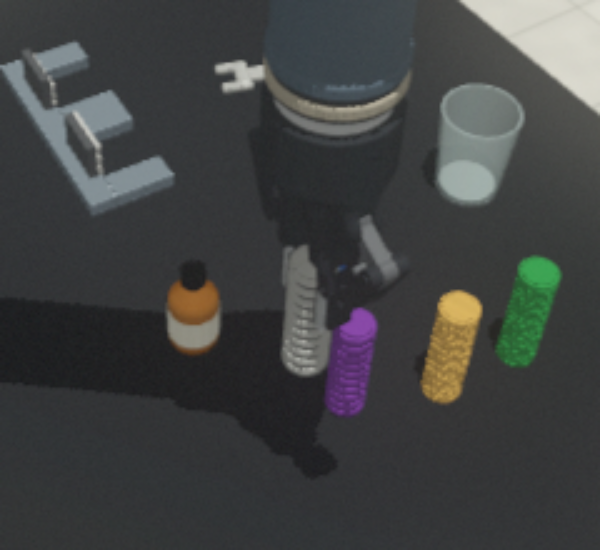

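Lifted cleanly. Carrying over to the coarse notch.

>>> arm_command([
  [0,0.08,-0.02],
  [0,0.2,-0.04],
  [0,0.34,-0.07],
  [0,0.48,-0.1],
  [0,0.62,-0.13],
  [0,0.76,-0.16],
  [0,0.9,-0.18],
  [0,1,-0.19],
], roll=[0,0,0,0,0,0,0,0], gripper=[0,0,0,0,0,0,0,0])

```text
clock: 5.3
eef_pos: [445.3, 13.9, 189.1]
eef_rot: [3.11, 1.566, 3.059]
wrist_force: [-0.2, -0.1, -4.6]
gripper_width: 0.339
```

```bash
python3 -c "
from h import *
go([525.7,206.2,190],[0.053,.9986])"
```

```text
t 5.3 pos [445.3  13.9 189.1] F [-0.2 -0.1 -4.6] w 0.339 tooly [0.05  0.999 0.   ] tilt [-0.005  0.    -1.   ]
shares [-0.005   0.7845  0.2822]
roll deg 0.15 share 0.0032
```

>>> arm_command([
  [0,0.1,0.04],
  [0,0.22,0.08],
  [0,0.34,0.12],
  [0,0.46,0.17],
  [0,0.58,0.22],
  [0,0.7,0.26],
  [0,0.77,0.282],
  [0,0.77,0.282],
], roll=[0,0,0,0,0,0,0,0], gripper=[0,0,0,0,0,0,0,0])

```text
clock: 5.97
eef_pos: [528.1, 204.6, 188.4]
eef_rot: [2.861, 1.568, 2.815]
wrist_force: [0.4, 1.5, -3.4]
gripper_width: 0.336
```

>>> arm_command([
  [0,0,0],
  [0,0,0],
], roll=[0,0], gripper=[0,0])

```text
clock: 6.13
eef_pos: [527.4, 197.6, 189.2]
eef_rot: [-2.484, 1.566, -2.538]
wrist_force: [0.4, 0.3, -4.3]
gripper_width: 0.336
```

```bash
python3 -c "
from h import *
go([525.7,206.2,57],[0.053,.9986])
f=cams.grab_frame('side')[:,:,::-1]
cv2.imwrite('pics/s4.png',cv2.resize(f[60:260,100:300],None,fx=3,fy=3))
f=cams.grab_frame('top')[:,:,::-1]
cv2.imwrite('pics/t4.png',cv2.resize(f[180:310,120:300],None,fx=4,fy=4))
s,p,R=tool()
print(proj('side',p+[0,0,-55]),proj('top',p+[0,0,-55]))
"
```

```text
t 6.13 pos [527.4 197.6 189.2] F [ 0.4  0.3 -4.3] w 0.336 tooly [ 0.054  0.999 -0.003] tilt [-0.004 -0.003 -1.   ]
shares [ 0.5286  0.0354 -0.0068]
roll deg -0.08 share -0.0017
[204.54578585 144.53770011] [182.34138077 233.84381949]
```

View pics/s4.png

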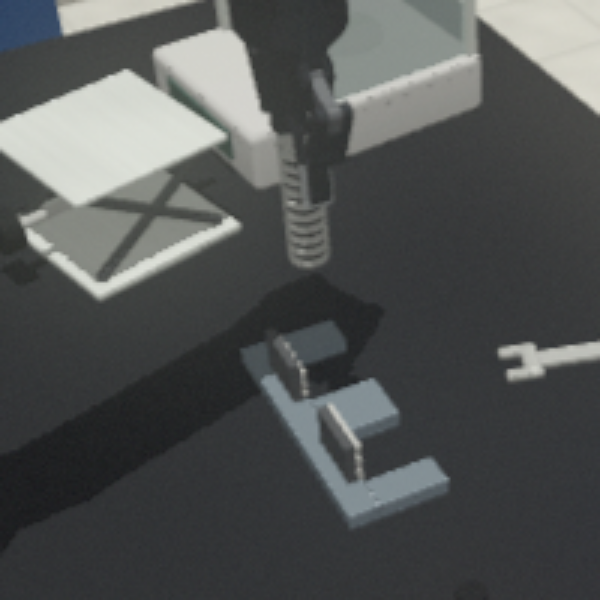

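View pics/t4.png

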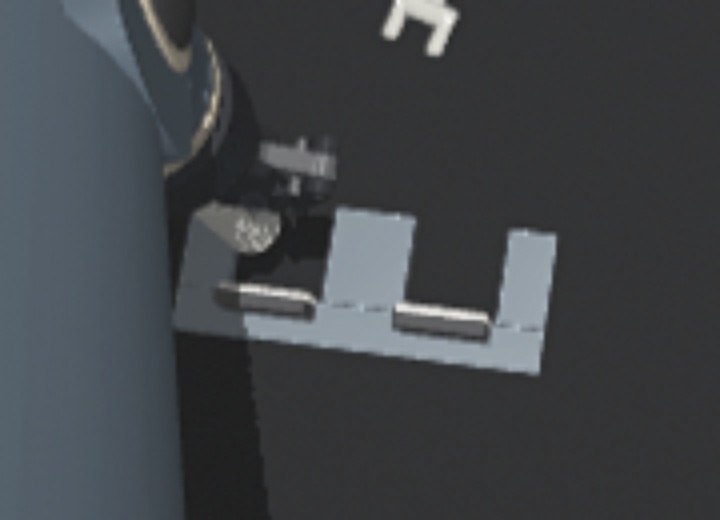

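The stud hangs upright over the gauge, its bottom at about side (203,146). I'll measure the bottom against the TCP numerically, then lower part way.

```bash
python3 -c "
from h import *
for z in(131,134): print(cast('side',[202.8,145.3],z),cast('top',[183.4,237.3],z))
go([525.7,206.2,57],[0.053,.9986])
"
```

```text
[[525.71422967 202.07741452]] [[521.85421967 195.31472533]]
[[524.15714041 198.38597766]] [[521.34199461 194.65059481]]
t 6.23 pos [528.  197.4 190.2] F [ 0.8 -0.8 -5.4] w 0.337 tooly [ 0.056  0.998 -0.002] tilt [-0.002 -0.002 -1.   ]
shares [ 0.5329  0.0357 -0.0102]
roll deg -0.15 share -0.0033
```

>>> arm_command([
  [0,0.034,0],
  [0.1,0.034,0],
  [0.2,0.034,0],
  [0.26,0.034,0],
  [0.28,0.034,0],
  [0.28,0.034,0],
  [0.28,0.034,0],
], roll=[0,0,0,0,0,0,0], gripper=[0,0,0,0,0,0,0])

```text
clock: 6.82
eef_pos: [529.8, 208.0, 122.0]
eef_rot: [0.596, 1.569, 0.542]
wrist_force: [-0.6, 0.3, -3.6]
gripper_width: 0.336
```

```bash
python3 -c "
from h import *
go([527,206.2,57],[0.053,.9986])
f=cams.grab_frame('side')[:,:,::-1]
cv2.imwrite('pics/s5.png',cv2.resize(f[120:240,150:270],None,fx=5,fy=5))
f=cams.grab_frame('top')[:,:,::-1]
cv2.imwrite('pics/t5.png',cv2.resize(f[200:300,140:280],None,fx=5,fy=5))
"
```

```text
t 6.82 pos [529.8 208.  122. ] F [-0.6  0.3 -3.6] w 0.336 tooly [0.054 0.999 0.001] tilt [ 0.001  0.001 -1.   ]
shares [ 0.26   -0.0079 -0.0111]
roll deg -0.04 share -0.001
```

View pics/s5.png

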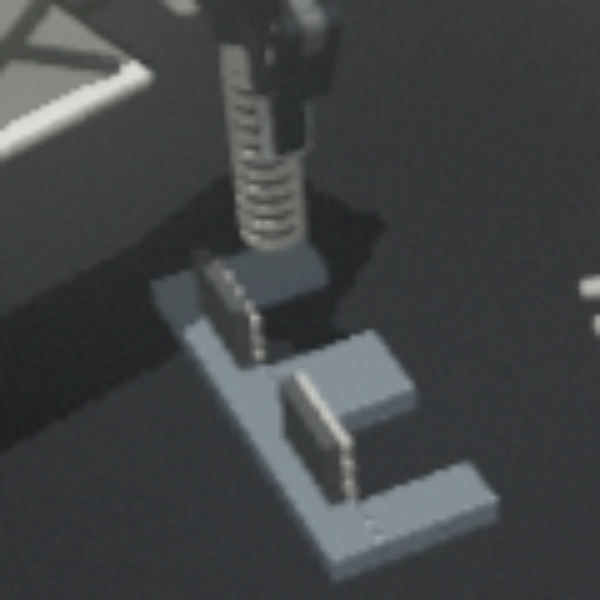

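View pics/t5.png

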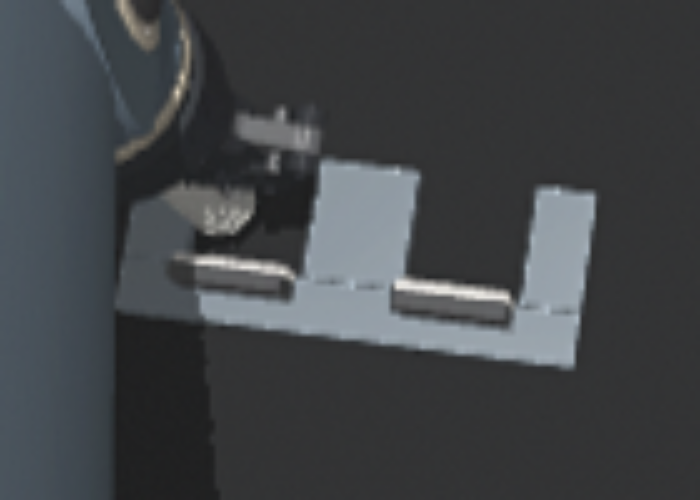

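```bash
python3 -c "
from h import *
print(cast('side',[204.3,167.5],66),cast('top',[184.5,243.7],66))
# px of target seat at this height
print(proj('top',[525.7,206.2,66]),proj('side',[525.7,206.2,66]))
go([526,206,85])
"
```

```text
[[524.68154773 204.82357916]] [[519.14479037 205.64542497]]
[184.60610309 240.70303506] [204.42725956 167.02632334]
t 6.92 pos [530.3 208.2 122.8] F [ 0.1 -0.9 -4.2] w 0.334 tooly [0.054 0.999 0.002] tilt [ 0.003  0.001 -1.   ]
shares [ 0.151  -0.01   -0.0171]
```

>>> arm_command([
  [0.06,0,0],
  [0.12,0,0],
  [0.16,0,0],
  [0.18,0,0],
  [0.18,0,0],
  [0.18,0,0],
], roll=[0,0,0,0,0,0], gripper=[0,0,0,0,0,0])

```text
clock: 7.42
eef_pos: [529.6, 207.9, 76.8]
eef_rot: [0.585, 1.57, 0.532]
wrist_force: [-0.1, -0.3, -4.1]
gripper_width: 0.338
```

```bash
python3 -c "
from h import *
go([527,206.2,57],[0.053,.9986])
f=cams.grab_frame('side')[:,:,::-1]
a=cv2.resize(f[140:230,160:260],None,fx=5,fy=5,interpolation=2)
f=cams.grab_frame('top')[:,:,::-1]
b=cv2.resize(f[215:280,150:210],None,fx=5,fy=5,interpolation=2)
b=cv2.copyMakeBorder(b,0,a.shape[0]-b.shape[0],0,0,0)
cv2.imwrite('pics/s6.png',np.hstack([a,b[:,:300]]))
"
```

```text
t 7.42 pos [529.6 207.9  76.8] F [-0.1 -0.3 -4.1] w 0.338 tooly [0.053 0.999 0.   ] tilt [ 0.001  0.    -1.   ]
shares [ 0.079  -0.0076 -0.0102]
roll deg -0.03 share -0.0006
```

View pics/s6.png

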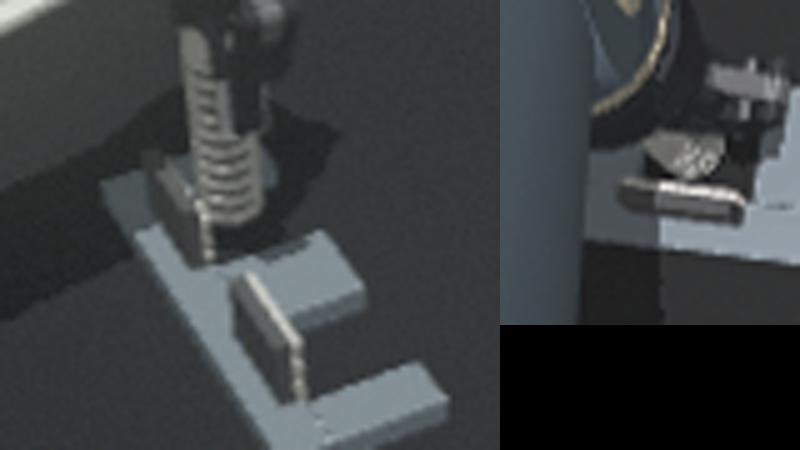

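The stud bottom (crop (235,210)) is in front of the coarse teeth and clear of the plate. Lowering to the bench.

>>> arm_command([
  [0.02,0,0],
  [0.04,0,0],
  [0.055,0,0],
  [0.065,0,0],
  [0.072,0,0],
  [0.072,0,0],
], roll=[0,0,0,0,0,0], gripper=[0,0,0,0,0,0])

```text
clock: 8.02
eef_pos: [528.9, 207.6, 57.7]
eef_rot: [-2.7, 1.57, -2.753]
wrist_force: [0.5, -0.9, -3.5]
gripper_width: 0.341
```

>>> arm_command([
  [0.006,0,0],
  [0.012,0,0],
  [0.012,0,0],
], roll=[0,0,0], gripper=[0,0,0])

```text
clock: 8.27
eef_pos: [529.7, 207.9, 57.0]
eef_rot: [1.012, 1.57, 0.958]
wrist_force: [-2.2, -1.3, 7.9]
gripper_width: 0.337
```

```bash
python3 -c "
from h import *
go([527,206.2,55])
f=cams.grab_frame('side')[:,:,::-1]
a=cv2.resize(f[140:230,160:260],None,fx=5,fy=5,interpolation=2)
f=cams.grab_frame('top')[:,:,::-1]
b=cv2.resize(f[215:280,150:210],None,fx=5,fy=5,interpolation=2)
b=cv2.copyMakeBorder(b,0,a.shape[0]-b.shape[0],0,0,0)
cv2.imwrite('pics/s7.png',np.hstack([a,b[:,:300]]))
"
```

```text
t 8.27 pos [529.7 207.9  57. ] F [-2.2 -1.3  7.9] w 0.337 tooly [0.054 0.999 0.001] tilt [ 0.     0.001 -1.   ]
shares [ 0.0081 -0.0075 -0.0105]
```

View pics/s7.png

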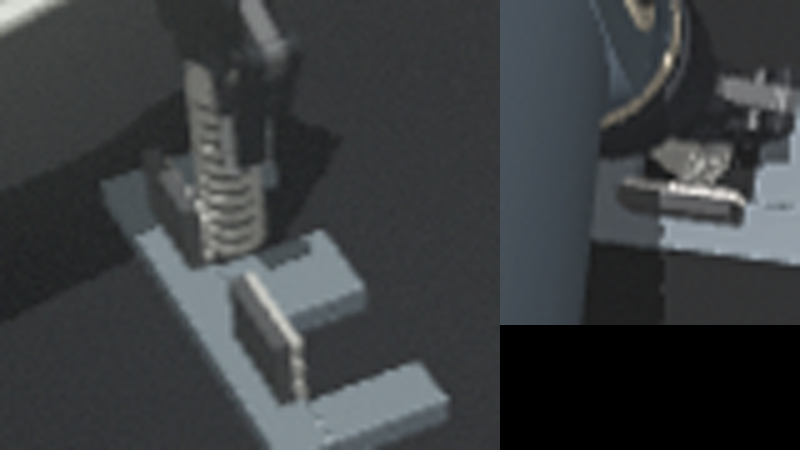

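Bench contact (+8 N), and the stud is in the notch next to the teeth. Releasing and rising.

>>> arm_command([
  [0,0,0],
  [0,0,0],
  [0,0,0],
  [0,0,0],
  [0,0,0],
  [0,0,0],
], roll=[0,0,0,0,0,0], gripper=[0.7,0.7,0.7,0.7,0.7,0.7])

```text
clock: 8.87
eef_pos: [529.2, 207.8, 55.2]
eef_rot: [1.319, 1.571, 1.266]
wrist_force: [0.1, 0.1, -0.5]
gripper_width: 0.701
```

>>> arm_command([
  [-0.05,0,0],
  [-0.15,0,0],
  [-0.3,0,0],
  [-0.45,0,0],
  [-0.6,0,0],
  [-0.65,0,0],
], roll=[0,0,0,0,0,0], gripper=[0.7,0.7,0.7,0.7,0.7,0.7])

```text
clock: 9.37
eef_pos: [531.9, 208.6, 223.7]
eef_rot: [0.529, 1.561, 0.475]
wrist_force: [1.4, 0.4, 0.7]
gripper_width: 0.701
```

>>> arm_command([
  [0,-0.15,0],
  [0,-0.3,0],
  [0,-0.45,0],
  [0,-0.6,0],
  [0,-0.75,0],
  [0,-0.9,0],
  [0,-1,0],
], roll=[0,0,0,0,0,0,0], gripper=[1,1,1,1,1,1,1])

```text
clock: 9.95
eef_pos: [515.0, -46.1, 218.0]
eef_rot: [-1.337, 1.57, -1.394]
wrist_force: [-0.3, -0.0, 0.2]
gripper_width: 1.0
```

```bash
python3 -c "
from h import *
go([619.5,-244,230])
f=cams.grab_frame('side')[:,:,::-1];cv2.imwrite('pics/side8.png',f)
a=cv2.resize(f[140:230,160:260],None,fx=4,fy=4,interpolation=2)
f=cams.grab_frame('top')[:,:,::-1];cv2.imwrite('pics/top8.png',f)
b=cv2.resize(f[200:290,150:250],None,fx=4,fy=4,interpolation=2)
cv2.imwrite('pics/s8.png',np.hstack([a,b]))
"
```

```text
t 9.95 pos [515.  -46.1 218. ] F [-0.3 -0.   0.2] w 1.0 tooly [ 0.057  0.998 -0.001] tilt [ 0.    -0.001 -1.   ]
shares [-0.0471 -0.7664  0.4626]
```

View pics/s8.png

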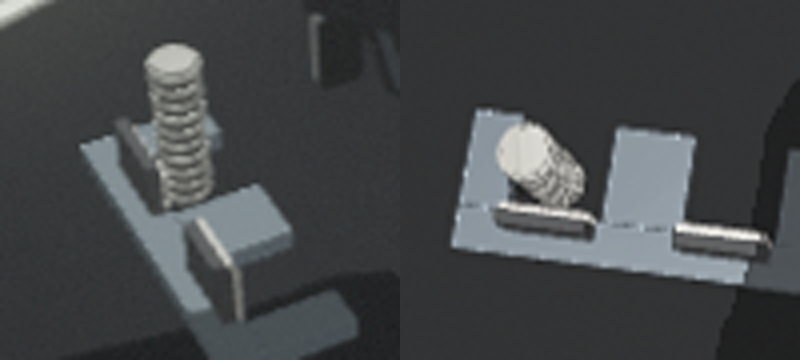

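```bash
python3 -c "
from h import *
print(cast('side',[203.1,154.6],100),cast('top',[180.1,236.6],100), proj('top',[525.7,206.2,100]), proj('side',[525.7,206.2,100]))
"
```

```text
[[526.87888043 208.85846898]] [[528.11357221 209.25524162]] [181.40926454 237.83735561] [203.1604217  155.39511217]
```

The coarse stud stands upright at about (527.5, 209), roughly 3 mm from its seat. Now the brass one.

>>> arm_command([
  [0,-0.13,0.08],
  [0,-0.26,0.16],
  [0,-0.39,0.24],
  [0,-0.52,0.32],
  [0,-0.65,0.4],
  [0,-0.75,0.455],
  [0,-0.75,0.455],
  [0,-0.75,0.455],
], roll=[0,0,0,0,0,0,0,0], gripper=[1,1,1,1,1,1,1,1])

```text
clock: 10.72
eef_pos: [619.5, -236.2, 216.9]
eef_rot: [-2.997, 1.57, -3.053]
wrist_force: [-0.1, 0.8, -0.4]
gripper_width: 0.997
```

```bash
python3 -c "
from h import *
go([620.5,-244,55],[.053,.9986])
f=cams.grab_frame('side')[:,:,::-1];go([620.5,-244,55])
"
```

```text
t 10.72 pos [ 619.5 -236.2  216.9] F [-0.1  0.8 -0.4] w 0.997 tooly [ 0.056  0.998 -0.   ] tilt [-0.001 -0.    -1.   ]
shares [ 0.6476 -0.0307  0.0065]
roll deg -0.15 share -0.0032
t 10.77 pos [ 619.4 -234.3  217. ] F [-0.2  0.2  0.6] w 0.998 tooly [0.053 0.999 0.001] tilt [-0.001  0.001 -1.   ]
shares [ 0.6479 -0.0392  0.0071]
```

>>> arm_command([
  [0,-0.036,0.006],
  [0.15,-0.036,0.006],
  [0.3,-0.036,0.006],
  [0.42,-0.036,0.006],
  [0.52,-0.036,0.006],
  [0.6,-0.036,0.006],
  [0.642,-0.036,0.006],
  [0.642,-0.036,0.006],
], roll=[0,0,0,0,0,0,0,0], gripper=[1,1,1,1,1,1,1,1])

```text
clock: 11.43
eef_pos: [619.0, -242.4, 54.9]
eef_rot: [2.739, 1.566, 2.687]
wrist_force: [0.1, -0.3, 0.3]
gripper_width: 0.999
```

```bash
python3 -c "
from h import *
go([620.5,-244,55],[.053,.9986])
f=cams.grab_frame('side')[:,:,::-1]
cv2.imwrite('pics/s9.png',cv2.resize(f[180:350,250:450],None,fx=3.5,fy=3.5))
"
```

```text
t 11.43 pos [ 619.  -242.4   54.9] F [ 0.1 -0.3  0.3] w 0.999 tooly [0.052 0.999 0.002] tilt [-0.004  0.002 -1.   ]
shares [-0.0004 -0.0061  0.0063]
roll deg 0.07 share 0.0015
```

View pics/s9.png

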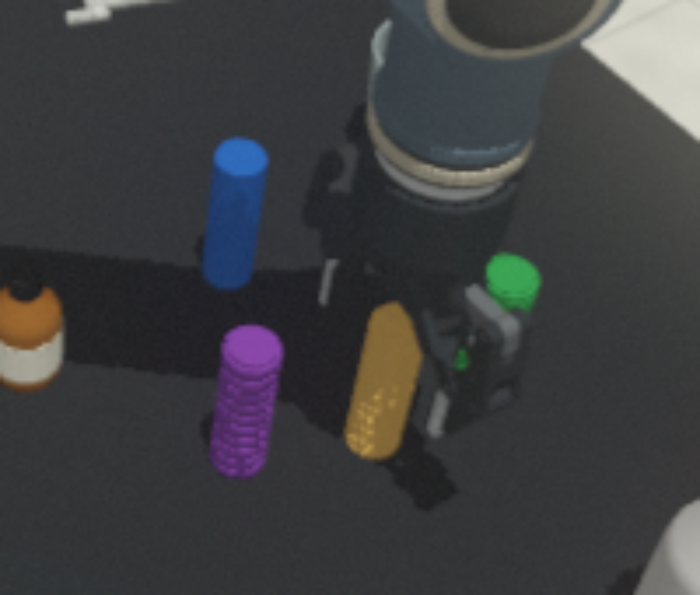

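The brass stud (crop (385,380)) is between the fingers, and the blue and purple ones are clear. Gripping and lifting.

>>> arm_command([
  [0,0,0],
  [0,0,0],
  [0,0,0],
  [0,0,0],
  [0,0,0],
  [0,0,0],
  [0,0,0],
  [0,0,0],
], roll=[0,0,0,0,0,0,0,0], gripper=[0,0,0,0,0,0,0,0], newtons=60)

```text
clock: 12.15
eef_pos: [621.1, -244.1, 58.4]
eef_rot: [0.231, 1.569, 0.178]
wrist_force: [-1.2, 0.9, 5.5]
gripper_width: 0.336
```

>>> arm_command([
  [-0.02,0,0],
  [-0.08,0,0],
  [-0.16,0,0],
  [-0.26,0,0],
  [-0.36,0,0],
  [-0.46,0,0],
  [-0.56,0,0],
  [-0.56,0,0],
], roll=[0,0,0,0,0,0,0,0], gripper=[0,0,0,0,0,0,0,0])

```text
clock: 12.82
eef_pos: [622.6, -245.8, 202.2]
eef_rot: [-0.299, 1.562, -0.353]
wrist_force: [0.2, -0.7, -2.7]
gripper_width: 0.333
```

```bash
python3 -c "
from h import *
go([523,106,195],[.053,.9986])
"
```

```text
t 12.82 pos [ 622.6 -245.8  202.2] F [ 0.2 -0.7 -2.7] w 0.333 tooly [ 0.054  0.999 -0.003] tilt [ 0.008 -0.003 -1.   ]
shares [ 0.0213  1.3838 -0.4738]
roll deg -0.05 share -0.001
```

>>> arm_command([
  [0,0.07,-0.03],
  [0,0.18,-0.07],
  [0,0.3,-0.11],
  [0,0.42,-0.15],
  [0,0.54,-0.19],
  [0,0.64,-0.23],
  [0,0.7,-0.25],
  [0,0.7,-0.25],
], roll=[0,0,0,0,0,0,0,0], gripper=[0,0,0,0,0,0,0,0])

```text
clock: 13.48
eef_pos: [565.2, -60.6, 195.1]
eef_rot: [2.592, 1.565, 2.546]
wrist_force: [-0.2, 0.6, -5.0]
gripper_width: 0.333
```

>>> arm_command([
  [0,0.07,-0.03],
  [0,0.18,-0.07],
  [0,0.3,-0.11],
  [0,0.42,-0.15],
  [0,0.54,-0.19],
  [0,0.64,-0.22],
  [0,0.68,-0.22],
  [0,0.68,-0.22],
], roll=[0,0,0,0,0,0,0,0], gripper=[0,0,0,0,0,0,0,0])

```text
clock: 14.15
eef_pos: [520.6, 109.3, 196.0]
eef_rot: [2.95, 1.569, 2.901]
wrist_force: [-0.6, -0.4, -3.6]
gripper_width: 0.339
```

>>> arm_command([
  [0,0,0],
  [0,0,0],
  [0,0,0],
], roll=[0,0,0], gripper=[0,0,0])

```text
clock: 14.4
eef_pos: [521.8, 104.2, 196.9]
eef_rot: [-1.907, 1.57, -1.964]
wrist_force: [-0.1, 0.9, -3.5]
gripper_width: 0.336
```

```bash
python3 -c "
from h import *
go([523,106,85],[.053,.9986])
"
```

```text
t 14.4 pos [521.8 104.2 196.9] F [-0.1  0.9 -3.5] w 0.336 tooly [ 0.057  0.998 -0.001] tilt [-0.    -0.001 -1.   ]
shares [0.4477 0.0078 0.0047]
roll deg -0.22 share -0.0048
```

>>> arm_command([
  [0,0.006,0.006],
  [0.1,0.006,0.006],
  [0.2,0.006,0.006],
  [0.3,0.006,0.006],
  [0.38,0.006,0.006],
  [0.43,0.006,0.006],
  [0.45,0.006,0.006],
  [0.45,0.006,0.006],
], roll=[0,0,0,0,0,0,0,0], gripper=[0,0,0,0,0,0,0,0])

```text
clock: 15.07
eef_pos: [522.7, 107.1, 83.7]
eef_rot: [-2.658, 1.568, -2.712]
wrist_force: [-1.0, 0.2, -2.8]
gripper_width: 0.337
```

```bash
python3 -c "
from h import *
go([523,106,56],[.053,.9986])
f=cams.grab_frame('side')[:,:,::-1]
a=cv2.resize(f[140:240,160:260],None,fx=4,fy=4,interpolation=2)
f=cams.grab_frame('top')[:,:,::-1]
b=cv2.resize(f[200:300,170:270],None,fx=4,fy=4,interpolation=2)
cv2.imwrite('pics/s10.png',np.hstack([a,b]))
print(proj('side',[520.4,106.3,28]),proj('top',[520.4,106.3,28]))
"
```

```text
t 15.07 pos [522.7 107.1  83.7] F [-1.   0.2 -2.8] w 0.337 tooly [ 0.054  0.999 -0.001] tilt [-0.002 -0.001 -1.   ]
shares [ 0.1109 -0.0043  0.0018]
roll deg -0.08 share -0.0018
[223.91060963 205.38280605] [231.95411611 249.29478892]
```

View pics/s10.png

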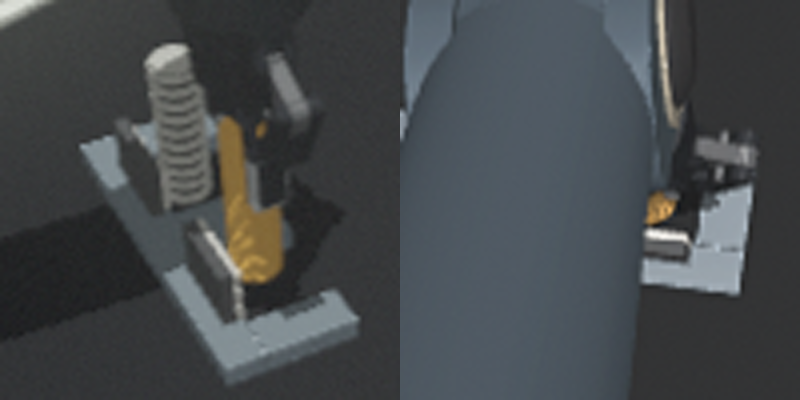

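The brass stud bottom (crop (260,270)) is right in front of the fine teeth. Lowering.

>>> arm_command([
  [0.03,0,0],
  [0.06,0,0],
  [0.08,0,0],
  [0.092,0,0],
  [0.1,0,0],
  [0.105,0,0],
  [0.105,0,0],
], roll=[0,0,0,0,0,0,0], gripper=[0,0,0,0,0,0,0])

```text
clock: 15.75
eef_pos: [523.3, 108.0, 58.6]
eef_rot: [0.783, 1.571, 0.729]
wrist_force: [1.2, -0.0, -4.1]
gripper_width: 0.335
```

>>> arm_command([
  [0.005,0,0],
  [0.01,0,0],
  [0.01,0,0],
], roll=[0,0,0], gripper=[0,0,0])

```text
clock: 16.0
eef_pos: [523.8, 108.0, 58.3]
eef_rot: [0.958, 1.569, 0.904]
wrist_force: [-4.9, -0.1, 13.3]
gripper_width: 0.336
```

>>> arm_command([
  [0,0,0],
  [0,0,0],
  [0,0,0],
  [0,0,0],
  [0,0,0],
  [0,0,0],
], roll=[0,0,0,0,0,0], gripper=[0.7,0.7,0.7,0.7,0.7,0.7])

```text
clock: 16.5
eef_pos: [523.1, 108.0, 55.9]
eef_rot: [2.815, 1.571, 2.761]
wrist_force: [0.3, -0.6, -0.6]
gripper_width: 0.699
```

>>> arm_command([
  [-0.05,0,0],
  [-0.15,0,0],
  [-0.3,0,0],
  [-0.45,0,0],
  [-0.6,0,0],
  [-0.7,0,0],
], roll=[0,0,0,0,0,0], gripper=[0.7,0.7,0.7,0.7,0.7,0.7])

```text
clock: 17.0
eef_pos: [524.2, 108.0, 234.7]
eef_rot: [0.396, 1.566, 0.343]
wrist_force: [-0.2, 0.6, 0.1]
gripper_width: 0.704
```

>>> arm_command([
  [0,-0.15,0],
  [0,-0.3,0],
  [0,-0.45,0],
  [0,-0.6,0],
  [0,-0.75,0],
  [0,-0.9,0],
  [0,-0.9,0],
], roll=[0,0,0,0,0,0,0], gripper=[0.7,0.7,0.7,0.7,0.7,0.7,0.7])

```text
clock: 17.58
eef_pos: [509.5, -125.8, 231.5]
eef_rot: [-1.375, 1.566, -1.441]
wrist_force: [-1.3, -1.0, 0.5]
gripper_width: 0.699
```

```bash
python3 -c "
from h import *
go([523,106,56])
f=cams.grab_frame('side')[:,:,::-1];cv2.imwrite('pics/side11.png',f)
a=cv2.resize(f[140:240,160:260],None,fx=4,fy=4,interpolation=2)
f=cams.grab_frame('top')[:,:,::-1];cv2.imwrite('pics/top11.png',f)
b=cv2.resize(f[200:300,160:260],None,fx=4,fy=4,interpolation=2)
cv2.imwrite('pics/s11.png',np.hstack([a,b]))
"
```

```text
t 17.58 pos [ 509.5 -125.8  231.5] F [-1.3 -1.   0.5] w 0.699 tooly [ 0.066  0.998 -0.004] tilt [ 0.001 -0.004 -1.   ]
shares [ 0.6981  0.9317 -0.0077]
```

View pics/s11.png

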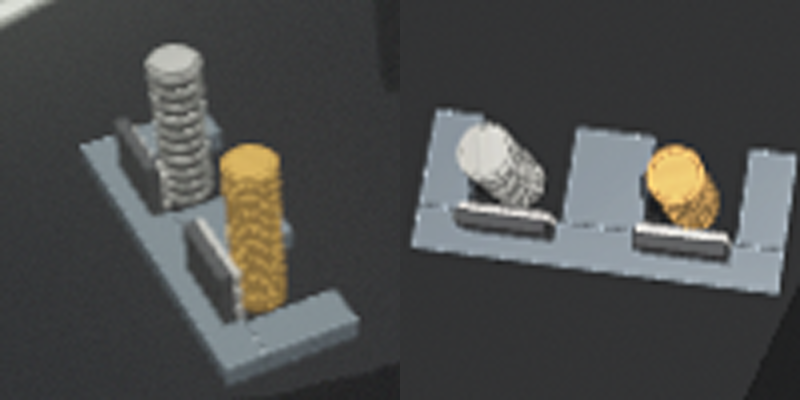

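View pics/side11.png

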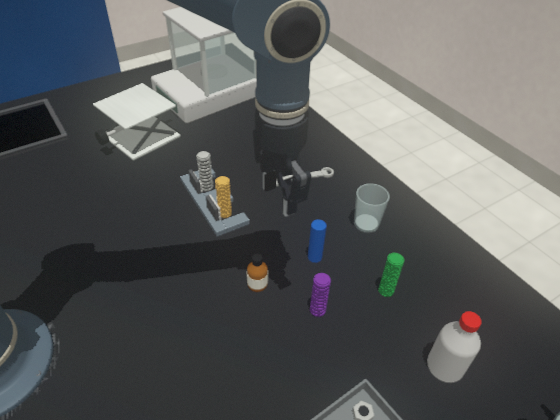

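```bash
python3 -c "
from h import *
# caps: brass side (251,161) top(275,174); steel side(174,60) top (82,150)
for k,s,t in(('brass',(251,161),(274,174)),('steel',(174,60),(83,149))):
  print(k,cast('side',[(s[0]-1.5)/4+160,(s[1]-1.5)/4+140],100),cast('top',[(t[0]-1.5)/4+160,(t[1]-1.5)/4+200],100))
f=cv2.imread('pics/side11.png')[218:265,306:328].max(2);g=cv2.imread('pics/side0.png')[218:265,306:328].max(2)
print('blue diff',cv2.absdiff(f,g).mean(), cv2.phaseCorrelate(f.astype(float),g.astype(float)))
"
```

```text
brass [[523.04195815 109.72094258]] [[521.82015065 107.52486582]]
steel [[526.88631524 208.7478047 ]] [[527.57440626 208.60930088]]
blue diff 1.0638297872340425 ((0.028850592287355425, -0.06753359462424413), 1.0037650452920794)
```

```bash
python3 -c "
from cell import env
print(env.sign_off(), env.state()['clock'])"
```

```text
the job is handed in; nothing more can be done
the job is handed in; nothing more can be done
```

I stood the steel stud in the coarse notch (wide teeth) and the brass stud in the fine notch (close teeth), let go of both, and handed the job in at about 17.7 s.

My last checks, from both camera views:

| Item | Measured centre (mm) | Seat, from my gauge fit (mm) | Off by |
|---|---|---|---|
| Steel stud | (527, 209) | (526, 206) | about 3 mm |
| Brass stud | (522, 109) | (520, 106) | about 3 mm |

- **Upright and seated:** both studs look upright in the last pictures and stand just in front of their teeth.
- **Blue pin:** its picture is unchanged from the start.
- **Gripper:** it hangs clear of everything, at about 230 mm height.
- **Disagreements:** the two views differed by 1–2 mm on the final stud centres, and by about 5 mm once while the steel stud was still in the air. No check failed, and handing in gave no verdict.

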